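# Swap the sample pot at the back of the reagent stand

### The job

Swap the sample pot at the back of the white stand: first move both tall bottles out of the way, standing them in the light blue side tray, then put the purple-lidded pot on the round pan of the balance, and then set the fresh yellow-lidded pot on the empty grey mark at the back of the stand. Finally put both bottles back, each centred on the mark of its own colour. Keep bottles and pots upright throughout, and do not shift the orange tube rack.

Things in the scene. Friction and masses are not known exactly. Their poses are not given: they have to be found in the camera images.
- bottle_blue_center (a point): a white straight-sided reagent bottle with a blue screw cap and a blue band round it: cylinder 54 mm across from its foot up to 74 mm, then a shoulder and a cap 44 mm across; 104 mm tall in all, about 0.24 kg. This point is on its axis half-way up, 52 mm above its foot. It starts upright on the blue mark.
- bottle_red_center (a point): a white straight-sided reagent bottle with a red screw cap and a red band round it: cylinder 54 mm across from its foot up to 74 mm, then a shoulder and a cap 44 mm across; 104 mm tall in all, about 0.24 kg. This point is on its axis half-way up, 52 mm above its foot. It starts upright on the red mark.
- pot_old_center (a point): a short white sample pot, 42 mm across, with a purple lid 46 mm across (36 to 50 mm up); 50 mm tall in all, about 0.08 kg. This point is on its axis half-way up, 25 mm above its foot. It starts upright on the grey mark, closely behind and between the two bottles (gap about 11 mm).
- pot_new_center (a point): a short white sample pot, 42 mm across, with a yellow lid 46 mm across (36 to 50 mm up); 50 mm tall in all, about 0.08 kg. This point is on its axis half-way up, 25 mm above its foot. It starts upright on the bench to one side of the stand.
- mark_blue: a flat blue disc, 66 mm across, painted on the floor of the white stand in the front row: the place of the bottle with the blue cap. Origin at its centre, on the stand's floor, which lies 6 mm above the bench. The two front marks are 72 mm apart centre to centre, left and right varying.
- mark_red: a flat red disc, 66 mm across, painted on the floor of the white stand in the front row: the place of the bottle with the red cap. Origin at its centre, on the stand's floor, which lies 6 mm above the bench. The two front marks are 72 mm apart centre to centre, left and right varying.
- mark_back: a flat grey disc, 56 mm across, the pot's place on the floor of the fixed white stand. Origin at its centre, 6 mm above the bench; x points to the stand's back, y to its left. Front marks at x = -50, y = +-36 mm. The stand's floor spans x = -90 to +60 mm, 200 mm wide; walls: back at x = +56 (45 mm high), sides at y = +-96 (30 mm high above the bench); front open.
- tray: a light blue flat open tray, fixed, 200 mm along its x, 120 mm along its y, rim 16 mm high, walls 4 mm and floor 4 mm thick: the side area for the bottles, with room for the two one behind the other along x. Origin at the centre of its underside, on the bench. It stands to one side of the stand, the balance to the other.
- pan (a point): the centre of the top of the round steel pan, 110 mm across, of a grey laboratory balance (fixed, 190 mm by 150 mm, black display strip at its front). The pan's flat top lies 50 mm above the bench and does not give.
- tube_rack_center (a point): an orange rack of capped sample tubes, loose, 60 mm (x) by 120 mm (y) and 62 mm tall, standing on the bench beside the white stand, on the other side from the yellow-lidded pot; to be left where it is. The point is on its vertical axis, 30 mm above the bench.

How it is judged:
On the way, in this order (a step that is already met when the one before it is completed fails the run):
1. both bottles stand upright in the side tray, released (x of bottle_blue_center in the frame of tray between -0.08 and 0.08 m and y of bottle_blue_center in the frame of tray between -0.04 and 0.04 m and z of each of bottle_blue_center, bottle_red_center in the frame of tray below 0.064 m and angle between each of bottle_blue_center, bottle_red_center's own z axis and vertical below 0.1 rad and contact force between each of bottle_blue, bottle_red and the fingers below 0.1 N and x of bottle_red_center in the frame of tray between -0.08 and 0.08 m and y of bottle_red_center in the frame of tray between -0.04 and 0.04 m), for 0.2 s.
2. the purple-lidded pot stands on the balance's pan, released (horizontal distance between pot_old_center and pan below 0.034 m and z of pot_old_center in the frame of pan between 0.019 and 0.03 m and angle between pot_old_center's own z axis and vertical below 0.1 rad and contact force between pot_old and the fingers below 0.1 N), for 0.2 s.
3. the yellow-lidded pot stands on the grey mark, released (horizontal distance between pot_new_center and mark_back below 0.012 m and z of pot_new_center in the frame of mark_back between 0.019 and 0.03 m and angle between pot_new_center's own z axis and vertical below 0.1 rad and contact force between pot_new and the fingers below 0.1 N), for 0.2 s.
At the end, for the whole second after the job is handed in: The purple-lidded pot stands on the pan (within 34 mm of its centre), the yellow-lidded pot on the grey mark and each bottle on the mark of its own colour (each within 12 mm of the mark's centre); all upright (within 0.1 rad), released and at rest (all of step 2 and all of step 3 and horizontal distance between bottle_blue_center and mark_blue below 0.012 m and z of bottle_blue_center in the frame of mark_blue between 0.046 and 0.057 m and angle between each of bottle_blue_center, bottle_red_center's own z axis and vertical below 0.1 rad and horizontal distance between bottle_red_center and mark_red below 0.012 m and z of bottle_red_center in the frame of mark_red between 0.046 and 0.057 m and linear speed of each of bottle_blue, bottle_red, pot_old, pot_new below 0.02 m/s and angular speed of each of bottle_blue, bottle_red, pot_old, pot_new below 0.2 rad/s and contact force between each of bottle_blue, bottle_red and the fingers below 0.1 N); the robot touches nothing.
It fails at once if the blue bottle tipped over (angle between bottle_blue_center's own z axis and vertical above 0.5 rad).
It fails at once if the red bottle tipped over (angle between bottle_red_center's own z axis and vertical above 0.5 rad).
It fails at once if the purple-lidded pot tipped over (angle between pot_old_center's own z axis and vertical above 0.5 rad).
It fails at once if the yellow-lidded pot tipped over (angle between pot_new_center's own z axis and vertical above 0.5 rad).
It fails at once if the orange tube rack is shifted by more than 20 mm (distance of tube_rack_center from where it was at the start of the episode above 0.02 m).
It also fails if it takes over 136 s, if anything falls off the work surface, if the arm or the gripper's body presses on something with over 40 N, if the wrist force passes 120 N, or if a joint passes its speed limit or range.

### The arm

A 6-joint arm with a two-finger parallel gripper is mounted at the origin on the work surface. World frame = base frame: x ahead of the robot, y to its left, z up, the work surface at z = 0. Lengths are in m, angles in rad, forces in N, time in s.
With the tool pointing down it reaches from about 0.375 to 0.9 m from the base axis. Payload 3.1 kg.
Tool frame: the origin (TCP) lies between the finger pads; the fingertips stand 22 mm ahead of it and the grasp point (between the pads) lies 3 mm ahead of it; z points along the fingers, y is the line along which they close (so a half turn about z gives the same grasp; the last joint's range is limited). The gripper opens to 87 mm and grips with 3 to 60 N. Pads are 19 mm wide; open, the fingers measure 117 mm over their backs; the gripper's body (75 mm by 190 mm) begins 51 mm behind the grasp point.
Start: joints at [1.113, 0.527, 1.433, -0, 1.181, -0.178], TCP at [0.173, 0.601, 0.245] pointing down, gripper open.
Joint ranges: [-3.08, 3.08], [-0.75, 2.2], [0.22, 2.44], [-1.43, 4.57], [0, 2.65], [-2.85, 2.85]. Speed limits (rad/s): [2.79, 2.79, 3.14, 3.14, 3.14, 3.14].

### API

Orientations are given as a unit quaternion [x, y, z, w].
In Python, from rig import get_obs, camera, get_calibration, hand_in, cut_out gives the robot as it stands.
- The arm moves only by the shell command python3 -m inch 'ROWS' [OPENING] [FORCE]. ROWS is JSON, one flat list of numbers, 6 for each row, row after row: the shift along the tool's x, y, z scaled (see below), then the turn, a rotation vector about the tool's x, y, z scaled (see below). A call has 1 to 20 rows; each row is the pose to reach, as a shift and turn from the pose commanded when the call began, along the tool's axes at that moment; what a row does not reach only later rows make up. The controller multiplies each number of a shift by 0.08 m and each number of a turn by 90 degrees. A row lasts 1/12 s, in which the tool goes at most 41.7 mm and 7.16 degrees, less where a joint would pass 70% of its speed; a pose out of reach is approached as far as the arm can. A call with a number of a shift or a turn outside -1 to 1 is refused whole. A call with a gripper value outside its range is refused whole. OPENING is the finger opening in mm, from 0 to 87, set as the call begins (- or left out, the last holds). The fingers move at their own pace and stop on an object; FORCE is the grip in N (left out, the last holds). Time passes only in rows, so rows that repeat a pose let the fingers close. It gives the time, the measured TCP pose, the force, the opening and the grip force at its end, in the units of the state.
- get_obs(): the state, without advancing time (a new reading comes with each control period).
- camera(name): name is "scene" or "top"; returns the picture (400x640x3 uint8, red, green, blue); there is no depth.
- get_calibration(name): a dict with "vertical_fov" (degrees; the focal length in pixels is half the picture's height over the tangent of half this angle, whatever the lens; pixels are square), "cx", "cy" (the principal point, pixels), "T" (4x4, takes a point from camera to world coordinates). Camera axes: x right, y down, z forward; pixel columns grow to the right and rows downward; lengths in m; the calibration is good to about 2 mm. A picture is of the moment at which its call begins. get_calibration takes no time and is no camera call.
- hand_in(): hands the job in; it is judged then, once.
Trained networks look in the newest picture that a camera, given by its name, has taken for a name from the list of things; names that differ only in an ending like _2 or _b are one class to them, and where a whole thing is asked for, a point or a joint stands for the part that bears it (a point fixed in the world has none). Each returns a list of dicts, best first, with "conf" (0 to 1); they miss things now and then, are a little off and sometimes report something else, mostly with a low value. They report only what shows in the picture. A call takes as long as a camera call.
- cut_out(camera, thing): "region" (400x640 bool, what is visible of it) and "bbox" ([left, top, right, bottom] in pixels, round what is visible of it).
The state is a dict: "time": time; "q": joint angles; "joint_velocities": joint speeds; "joint_torque": joint torques, N m; "position": TCP position; "tool_rot": TCP orientation; "ft_force": force on the tool from outside, world axes, zero at the start; "moment": the same for the moment, N m; "grip_width": finger opening in m; "grip_force": force on a finger pad.
Only numpy, scipy, OpenCV 4.12 (cv2) and the standard library are available. Lean on these libraries where they do the work, as an engineer would, in place of code of your own. Each camera call takes 0.05 s, during which the arm holds its last target. There are 200 camera calls.

## Working session

There is one attempt and no reset: what is moved stays moved. The work goes in short steps, Python scripts to look and compute and a shell command to move; the robot and the scene stay as the last step left them, time stands still between calls to the robot, and variables do not carry over. Pictures are saved under pics/ and viewed, at most 14 in all, crops included, and the job is handed in when it is done.

```bash
mkdir -p pics; ls; python3 - <<'E'
from rig import *
import cv2,numpy as np
for n in ("scene","top"):
    im=camera(n); cv2.imwrite(f"pics/{n}0.png",im[:,:,::-1]); c=get_calibration(n); print(n,c)
    for t in ["bottle_blue","bottle_red","pot_old","pot_new","mark_back","mark_blue","mark_red","tray","pan","tube_rack"]:
        for nm in (t+"_center",t):
            try:
                r=cut_out(n,nm)
                print(nm,[(round(float(d["conf"]),2),d["bbox"],int(d["region"].sum())) for d in r[:2]]);break
            except Exception as e: print(nm,"ERR",str(e)[:80])
o=get_obs(); print(o)
E
```

```text
pics
scene {'vertical_fov': 51.74663399895558, 'cx': 324.0009245857311, 'cy': 192.22492558923133, 'T': array([[ 0.39494081,  0.53489892, -0.74693032,  1.26604553],
       [ 0.91838708, -0.20842686,  0.33633825, -0.31615592],
       [ 0.02422663, -0.81880486, -0.57356053,  0.62558199],
       [ 0.        ,  0.        ,  0.        ,  1.        ]])}
bottle_blue_center [(0.87, [314.3, 168.2, 337.7, 216.7], 818)]
bottle_red_center [(0.64, [285.3, 175.6, 309.7, 222.1], 903), (0.41, [308.1, 202.5, 328.7, 227.7], 400)]
pot_old_center [(0.97, [308.1, 202.5, 328.3, 228.6], 443)]
pot_new_center [(0.87, [206.1, 249.7, 235.3, 281.3], 660), (0.67, [314.7, 168.7, 338.2, 218.4], 783)]
mark_back_center ERR it knows: bottle_blue_center, bottle_red_center, mark_back, mark_blue, mark_red,
mark_back [(0.55, [308.2, 223.1, 330.0, 233.6], 29)]
mark_blue_center ERR it knows: bottle_blue_center, bottle_red_center, mark_back, mark_blue, mark_red,
mark_blue []
mark_red_center ERR it knows: bottle_blue_center, bottle_red_center, mark_back, mark_blue, mark_red,
mark_red [(0.45, [280.7, 212.2, 312.0, 226.6], 111)
[... 1946 characters left out ...]
time': 1.1, 'q': array([ 1.11250748e+00,  5.27510720e-01,  1.43269655e+00, -2.53640435e-05,
        1.18139055e+00, -1.78484672e-01]), 'joint_velocities': array([ 0.00108453,  0.00072193,  0.00058402, -0.00017208, -0.00026639,
        0.0001125 ]), 'joint_torque': array([-3.91302601e-04, -4.40025365e+01, -1.76987082e+01,  6.35820441e-02,
        5.04569511e-02,  2.23508039e-05]), 'position': array([0.17256483, 0.60068455, 0.24454291]), 'tool_rot': array([ 1.39441393e-01,  9.90230326e-01, -6.12366166e-06,  1.03350717e-05]), 'ft_force': array([-0.20890811, -0.31032584,  1.27669013]), 'moment': array([-0.02195454,  0.01019923, -0.00317368]), 'grip_force': 0.0, 'grip_width': 0.08688059503124503}
```

```bash
python3 - <<'E'
import cv2
a=cv2.imread("pics/top0.png")[100:330,110:540]
cv2.imwrite("pics/topc.png",cv2.resize(a,None,fx=1.85,fy=1.85,interpolation=cv2.INTER_CUBIC))
E
```

```text
(no output)
```

View pics/topc.png

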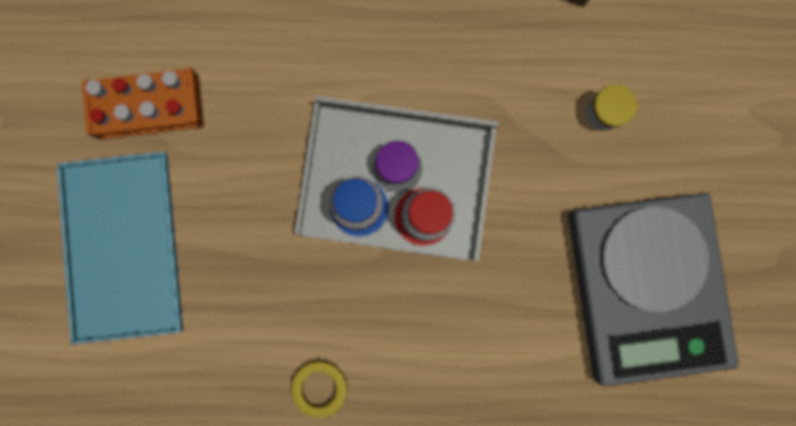

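View pics/scene0.png

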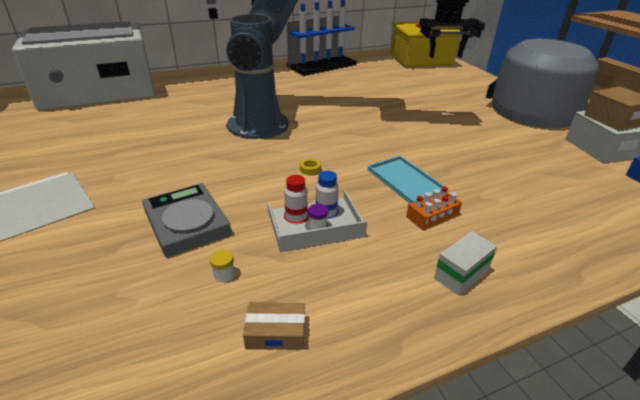

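Top view: the tray is on the left (crop about 120,248) with the rack behind it. The stand is in the middle, with the blue bottle left, the red right and the purple lid behind them. The yellow pot (crop 616,105) and the balance pan (crop 656,259) are on the right. The scene view agrees with this.

```bash
cat > h.py <<'E'
from rig import *
import cv2,numpy as np
from scipy.optimize import least_squares
def K(n):
    c=get_calibration(n); f=200/np.tan(np.radians(c["vertical_fov"]/2)); return f,c["cx"],c["cy"],np.array(c["T"])
def proj(n,P):
    f,cx,cy,T=K(n); p=(np.atleast_2d(P)-T[:3,3])@T[:3,:3]
    return np.c_[cx+f*p[:,0]/p[:,2],cy+f*p[:,1]/p[:,2]]
def back(n,u,v,z):
    f,cx,cy,T=K(n); d=T[:3,:3]@[(u-cx)/f,(v-cy)/f,1]; return T[:3,3]+d*(z-T[2,3])/d[2]
A=np.linspace(0,2*np.pi,60)
def cyl(n,x,y,r,z0,z1):
    P=np.vstack([np.c_[x+r*np.cos(A),y+r*np.sin(A),0*A+z] for z in (z0,z1)])
    m=cv2.moments(cv2.convexHull(proj(n,P).astype(np.float32))); return np.array([m["m10"],m["m01"]])/m["m00"],m["m00"]
H={"blue":(100,125,120),"red":(0,8,120),"purple":(130,160,80),"yellow":(22,34,130)}
def blobs(im,c,amin=40):
    h=cv2.cvtColor(im,cv2.COLOR_RGB2HSV); lo,hi,s=H[c]; m=(cv2.inRange(h,(lo,s,40),(hi,255,255)))
    if c=="red": m|=cv2.inRange(h,(172,s,40),(180,255,255))
    n,l,st,ce=cv2.connectedComponentsWithStats(m,connectivity=4)
    return sorted([(int(st[i,4]),ce[i].round(1).tolist(),st[i,:4].tolist()) for i in range(1,n) if st[i,4]>=amin],reverse=True)
def fit(n,uv,r,z0,z1):
    s=least_squares(lambda q:cyl(n,q[0],q[1],r,z0,z1)[0]-uv,back(n,*uv,z1)[:2]).x
    return s.round(4),round(cyl(n,*s,r,z0,z1)[1])
E
python3 - <<'E'
from h import *
im={n:camera(n) for n in("top","scene")}
for n in im:
  for c in H: print(n,c,blobs(im[n],c)[:6])
r=[d for d in cut_out("top","tray")][0]["region"].astype(np.uint8)
b=cv2.boxPoints(cv2.minAreaRect(cv2.findNonZero(r))); print("tray",[back("top",*p,.016)[:2].round(4) for p in b],back("top",*b.mean(0),.012))
g=cv2.cvtColor(im["top"],cv2.COLOR_RGB2GRAY)
print(cv2.HoughCircles(g[195:290,415:515],cv2.HOUGH_GRADIENT,1,50,param1=100,param2=15,minRadius=24,maxRadius=34),back("top",464.6,240,.05))
E
```

```text
top blue [(416, [301.3, 207.9], [290, 197, 23, 23]), (97, [309.9, 220.1], [294, 206, 26, 21])]
top red [(431, [342.1, 214.2], [331, 203, 23, 23]), (118, [329.6, 219.8], [323, 203, 23, 29]), (56, [161.8, 162.1], [158, 158, 9, 9]), (54, [174.3, 145.6], [170, 142, 10, 8]), (52, [203.0, 157.4], [199, 154, 9, 8])]
top purple [(414, [323.9, 187.4], [313, 177, 23, 22])]
top yellow [(499, [282.0, 310.2], [267, 295, 31, 31]), (434, [442.3, 156.5], [431, 145, 24, 24])]
scene blue [(3092, [524.9, 25.4], [487, 0, 83, 76]), (845, [586.3, 36.4], [565, 21, 43, 37]), (800, [624.7, 49.1], [606, 33, 34, 34]), (479, [595.6, 5.3], [574, 0, 47, 14]), (366, [320.4, 31.0], [290, 25, 64, 13]), (243, [327.0, 178.5], [319, 171, 17, 16])]
scene red [(268, [295.4, 182.8], [287, 175, 18, 17]), (119, [295.9, 210.8], [285, 206, 23, 9]), (53, [296.1, 219.9], [284, 214, 25, 10])]
scene purple [(262, [317.4, 210.9], [308, 203, 20, 16])]
scene yellow [(2204, [421.8, 46.4], [391, 22, 72, 45]), (377, [221.2, 258.9], [210, 249, 23, 21]), (289, [309.9, 166.3], [300, 159, 21, 16]), (76, [449.3, 29.6], [440, 28, 21, 4])]
tray [array([0.5787, 0.3594]), array([0.5932, 0.2308]), array([0.3923, 0.204 ]), array([0.3783, 0.3301])] [0.48466275 0.28229315 0.012     ]
[[[49.5 45.5 27.9]]] [ 0.48353572 -0.29752831  0.05      ]
```

```bash
python3 - <<'E'
from h import *
for nm,n,uv,r,z0,z1 in [("blue","top",(301.3,207.9),.022,.09,.11),("blue","scene",(327,178.5),.022,.09,.11),("red","top",(342.1,214.2),.022,.09,.11),("red","scene",(295.4,182.8),.022,.09,.11),
 ("purple","top",(323.9,187.4),.023,.042,.056),("purple","scene",(317.4,210.9),.023,.042,.056),("yellow","top",(442.3,156.5),.023,.036,.05),("yellow","scene",(221.2,258.9),.023,.036,.05)]:
    print(nm,n,*fit(n,np.array(uv),r,z0,z1))
C=[back("top",110+u/1.85,100+v/1.85,.016)[:2].round(4) for u,v in[(60,163),(165,153),(181,330),(75,342)]]
print("tray",C,np.mean(C,0)); print("stand",[back("top",110+u/1.85,100+v/1.85,z)[:2].round(4) for u,v,z in[(317,100,.045),(496,124,.045)]])
print("pan",back("top",464.5,240.5,.05),"rack",back("top",110+141/1.85,100+103/1.85,.06), back("top",110+141/1.85,100+137/1.85,.03))
E
```

```text
blue top [0.5358 0.0212] 467
blue scene [0.5325 0.0208] 287
red top [ 0.5258 -0.0538] 472
red scene [ 0.5229 -0.054 ] 301
purple top [ 0.5811 -0.021 ] 444
purple scene [ 0.5777 -0.0214] 291
yellow top [ 0.6492 -0.2569] 467
yellow scene [ 0.6447 -0.2556] 424
tray [array([0.5762, 0.3503]), array([0.5898, 0.2344]), array([0.396 , 0.2086]), array([0.3807, 0.3233])] [0.485675 0.27915 ]
stand [array([0.6471, 0.065 ]), array([ 0.6249, -0.1284])]
pan [ 0.48255898 -0.29732325  0.05      ] rack [0.6369339  0.25013181 0.06      ] [0.60507906 0.25760594 0.03      ]
```

```bash
cat > s.sh <<'E'
python3 -c "
from rig import *
o=get_obs(); print(o['time'],o['position'].round(4),o['tool_rot'].round(4),o['q'].round(2),'w',round(o['grip_width'],4),round(float(o['grip_force']),1),o['ft_force'].round(1))"
E
python3 -m inch '[0,0,0,0,0,0.4, 0,0,0,0,0,0.822, 0,0,0,0,0,0.822, 0,0,0,0,0,0.822, 0,0,0,0,0,0.822, 0,0,0,0,0,0.822, 0,0,0,0,0,0.822, 0,0,0,0,0,0.822, 0,0,0,0,0,0.822, 0,0,0,0,0,0.822, 0,0,0,0,0,0.822, 0,0,0,0,0,0.822, 0,0,0,0,0,0.822, 0,0,0,0,0,0.822]' 87 30
python3 -m inch '[-0.9,0.56,0,0,0,0,-0.9,0.56,0,0,0,0,-0.9,0.56,0,0,0,0,-0.9,0.56,0,0,0,0]'
sh s.sh
```

```text
time: 2.42
position: [0.1725, 0.6007, 0.2446]
tool_rot: [0.707, 0.707, -0.0, -0.0]
ft_force: [0.2, -0.1, -0.0]
grip_width: 0.0872
grip_force: 0.0
time: 2.75
position: [0.2183, 0.5272, 0.2447]
tool_rot: [0.708, 0.706, -0.0, 0.0]
ft_force: [-0.4, 0.0, 0.1]
grip_width: 0.087
grip_force: 0.0
2.75 [0.2183 0.5272 0.2447] [ 7.081e-01  7.061e-01 -3.000e-04  0.000e+00] [0.98 0.45 1.57 0.   1.12 0.99] w 0.087 0.0 [-0.4  0.   0.1]
```

```bash

python3 -m inch '[-0.9,0.565,0,0,0,0,-0.9,0.565,0,0,0,0,-0.9,0.565,0,0,0,0]' >/dev/null
python3 -m inch '[-0.9,0.565,0,0,0,0,-0.9,0.565,0,0,0,0,-0.9,0.565,0,0,0,0]' >/dev/null
python3 -m inch '[-0.9,0.565,0,0,0,0,-0.9,0.565,0,0,0,0,-0.9,0.565,0,0,0,0]' >/dev/null
python3 -m inch '[-0.9,0.565,0,0,0,0,-0.9,0.565,0,0,0,0,-0.9,0.565,0,0,0,0]' >/dev/null
python3 -m inch '[-0.9,0.565,0,0,0,0,-0.9,0.565,0,0,0,0,-0.9,0.565,0,0,0,0]' >/dev/null
python3 -m inch '[-0.9,0.565,0,0,0,0,-0.9,0.565,0,0,0,0,-0.9,0.565,0,0,0,0]' >/dev/null
python3 -m inch '[-0.95,0.565,0,0,0,0,-0.95,0.565,0,0,0,0,-0.95,0.565,0,0,0,0]' >/dev/null
python3 -m inch '[0,0,0.5,0,0,-0.245,0,0,0.5,0,0,-0.245,0,0,0.5,0,0,-0.245,0,0,0.5,0,0,-0.245,0,0,0.5,0,0,-0.245,0,0,0.5,0,0,-0.245]'
sh s.sh
```

```text
time: 5.0
position: [0.5341, 0.0217, 0.2049]
tool_rot: [0.56, 0.829, 0.0, 0.0]
ft_force: [-0.5, 0.3, -0.5]
grip_width: 0.0869
grip_force: 0.0
5.0 [0.5341 0.0217 0.2049] [5.596e-01 8.287e-01 4.000e-04 4.000e-04] [-0.17  0.46  1.7   0.    0.98 -0.55] w 0.0869 0.0 [-0.5  0.3 -0.5]
```

```bash

python3 -m inch '[0,0,0.3,0,0,0,0,0,0.6,0,0,0,0,0,0.9,0,0,0,0,0,0.9,0,0,0]'|grep -E "pos|ft"
python3 -m inch '[0,0,0.2,0,0,0,0,0,0.4,0,0,0,0,0,0.6,0,0,0,0,0,0.775,0,0,0,0,0,0.775,0,0,0]'|grep -E "pos|ft"
python3 -m inch '[0,0,0,0,0,0,0,0,0,0,0,0,0,0,0,0,0,0,0,0,0,0,0,0,0,0,0,0,0,0,0,0,0,0,0,0,0,0,0,0,0,0,0,0,0,0,0,0]' 40 25
sh s.sh
```

```text
position: [0.5312, 0.0215, 0.1295]
ft_force: [-0.6, -0.8, 0.3]
position: [0.5331, 0.021, 0.0698]
ft_force: [-0.5, 0.5, 0.2]
time: 6.42
position: [0.5344, 0.0206, 0.0711]
tool_rot: [0.559, 0.829, 0.0, 0.001]
ft_force: [1.3, 1.1, 3.7]
grip_width: 0.0528
grip_force: 25.0
6.4167 [0.5344 0.0206 0.0711] [5.590e-01 8.292e-01 5.000e-04 8.000e-04] [-0.17  0.68  1.79  0.    0.67 -0.56] w 0.0528 25.0 [1.3 1.1 3.7]
```

```bash

python3 -m inch '[0,0,-0.2,0,0,0,0,0,-0.4,0,0,0,0,0,-0.6,0,0,0,0,0,-0.8,0,0,0,0,0,-0.8,0,0,0]'|grep -E "grip"
python3 -m inch '[0,0,-0.2,0,0,0,0,0,-0.4,0,0,0,0,0,-0.6,0,0,0,0,0,-0.8,0,0,0.06,0,0,-0.8,0,0,0.12,0,0,-0.8,0,0,0.18,0,0,-0.8,0,0,0.245,0,0,-0.8,0,0,0.245]'|grep -E "pos|rot|grip"
python3 -m inch '[0.2,0,0,0,0,0,0.4,0,0,0,0,0,0.6,0,0,0,0,0,0.825,0,0,0,0,0]' >/dev/null
python3 -m inch '[0.2,0,0,0,0,0,0.4,0,0,0,0,0,0.6,0,0,0,0,0,0.825,0,0,0,0,0]' >/dev/null
python3 -m inch '[0.2,0,0,0,0,0,0.4,0,0,0,0,0,0.6,0,0,0,0,0,0.825,0,0,0,0,0]' >/dev/null
python3 -m inch '[0.2,0,0,0,0,0,0.4,-0.05,0,0,0,0,0.6,-0.05,0,0,0,0,0.825,-0.05,0,0,0,0,0.825,-0.05,0,0,0,0,0.825,-0.05,0,0,0,0]' 
sh s.sh
```

```text
grip_width: 0.0529
grip_force: 25.0
position: [0.5326, 0.0207, 0.1972]
tool_rot: [0.708, 0.706, -0.001, -0.001]
grip_width: 0.0527
grip_force: 25.0
time: 9.0
position: [0.5288, 0.285, 0.1972]
tool_rot: [0.706, 0.708, -0.001, -0.0]
ft_force: [-0.1, 0.1, -3.7]
grip_width: 0.0533
grip_force: 25.0
9.0 [0.5288 0.285  0.1972] [ 7.058e-01  7.084e-01 -1.200e-03 -4.000e-04] [ 0.31  0.55  1.54 -0.    1.05  0.31] w 0.0533 25.0 [-0.1  0.1 -3.7]
```

```bash

python3 -m inch '[0,0,0.2,0,0,0,0,0,0.4,0,0,0,0,0,0.6,0,0,0,0,0,0.8,0,0,0,0,0,0.8,0,0,0]'|grep -E "pos|ft"
python3 -m inch '[0,0,0.2,0,0,0,0,0,0.4,0,0,0,0,0,0.6,0,0,0,0,0,0.7,0,0,0,0,0,0.76,0,0,0,0,0,0.8,0,0,0,0,0,0.8,0,0,0,0,0,0.8,0,0,0]'|grep -E "pos|ft"
python3 -m inch '[0,0,0,0,0,0,0,0,0,0,0,0,0,0,0,0,0,0,0,0,0,0,0,0,0,0,0,0,0,0]' 74
python3 -m inch '[0,0,-0.2,0,0,0,0,0,-0.5,0,0,0,0,0,-0.9,0,0,0,0,0,-0.9,0,0,0]' >/dev/null
python3 -m inch '[0,0,-0.4,0,0,0,0,0,-0.7,0,0,0,0,0,-0.7,0,0,0]'
python3 - <<'E'
from h import *
im=camera("top"); cv2.imwrite("pics/t1.png",im[100:330,110:540,::-1])
print(blobs(im,"blue"));print(blobs(im,"red")[:2])
E
```

```text
position: [0.5271, 0.2826, 0.1308]
ft_force: [-1.1, 0.0, -3.3]
position: [0.5302, 0.2847, 0.0712]
ft_force: [0.4, -0.0, -2.4]
time: 10.5
position: [0.53, 0.2848, 0.0711]
tool_rot: [0.707, 0.707, 0.0, 0.0]
ft_force: [0.7, 0.2, 0.2]
grip_width: 0.0722
grip_force: 0.0
time: 11.08
position: [0.5328, 0.2858, 0.2037]
tool_rot: [0.707, 0.707, 0.005, 0.002]
ft_force: [0.2, -0.1, 0.6]
grip_width: 0.074
grip_force: 0.0
[(709, [303.7, 211.7], [289, 197, 30, 30]), (492, [157.3, 207.2], [145, 195, 26, 24])]
[(428, [342.1, 214.2], [331, 203, 23, 23]), (116, [329.5, 219.8], [324, 203, 22, 29])]
```

View pics/t1.png

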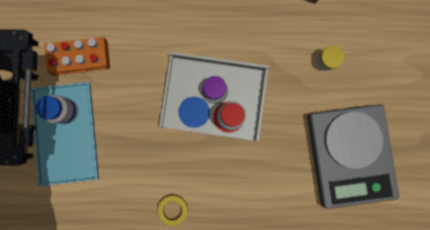

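The blue bottle stands in the far half of the tray, and the bare blue mark shows at px (304,212). The red bottle is next.

```bash

python3 -m inch '[-0.848,0,0,0,0,0,-0.848,0,0,0,0,0,-0.848,0,0,0,0,0]' 87 >/dev/null
python3 -m inch '[-0.848,0,0,0,0,0,-0.848,0,0,0,0,0,-0.848,0,0,0,0,0]' >/dev/null
python3 -m inch '[-0.848,0,0,0,0,0,-0.848,0,0,0,0,0,-0.848,0,0,0,0,0]' >/dev/null
python3 -m inch '[-0.848,0,0,0,0,0,-0.848,0,0,0,0,0,-0.848,0,0,0,0,0]' >/dev/null
python3 -m inch '[-0.848,-0.07,0,0,0,0.1,-0.848,-0.07,0,0,0,0.2,-0.848,-0.07,0,0,0,0.3,-0.848,-0.07,0,0,0,0.41,-0.848,-0.07,0,0,0,0.41,-0.848,-0.07,0,0,0,0.41,-0.848,-0.07,0,0,0,0.41,-0.848,-0.07,0,0,0,0.41]' 
python3 - <<'E'
from h import *
im=camera("top")
print("markblue",back("top",303.7,211.7,.006))
E
sh s.sh
```

```text
time: 12.8
position: [0.524, -0.0535, 0.1982]
tool_rot: [0.894, 0.448, -0.0, -0.0]
ft_force: [-0.5, -0.3, 0.5]
grip_width: 0.087
grip_force: 0.0
markblue [0.53521042 0.01864436 0.006     ]
12.85 [ 0.5241 -0.0537  0.1983] [ 8.939e-01  4.482e-01 -1.000e-04 -3.000e-04] [-0.31  0.46  1.73  0.    0.96  0.33] w 0.087 0.0 [ 0.2  0.4 -0.1]
```

```bash

python3 -m inch '[0,0,0.3,0,0,0,0,0,0.6,0,0,0,0,0,0.8,0,0,0,0,0,0.8,0,0,0]'|grep -E "pos|ft"
python3 -m inch '[0,0,0.2,0,0,0,0,0,0.4,0,0,0,0,0,0.6,0,0,0,0,0,0.79,0,0,0,0,0,0.79,0,0,0]'|grep -E "pos|ft"
python3 -m inch '[0,0,0,0,0,0,0,0,0,0,0,0,0,0,0,0,0,0,0,0,0,0,0,0,0,0,0,0,0,0,0,0,0,0,0,0,0,0,0,0,0,0,0,0,0,0,0,0]' 40 25
python3 -m inch '[0,0,-0.2,0,0,0,0,0,-0.4,0,0,0,0,0,-0.6,0,0,0,0,0,-0.8,0,0,0,0,0,-0.8,0,0,0]'|grep -E "grip"
python3 -m inch '[0,0,-0.2,0,0,0,0,0,-0.4,0,0,0,0,0,-0.6,0,0,0,0,0,-0.8,0,0,-0.1,0,0,-0.8,0,0,-0.17,0,0,-0.8,0,0,-0.24,0,0,-0.8,0,0,-0.32,0,0,-0.8,0,0,-0.41,0,0,-0.8,0,0,-0.41]'|grep -E "pos|rot|grip"
sh s.sh
```

```text
position: [0.5219, -0.0536, 0.1317]
ft_force: [-1.4, 0.1, -0.8]
position: [0.5231, -0.0541, 0.0699]
ft_force: [0.4, 0.1, 0.7]
time: 14.27
position: [0.5241, -0.0546, 0.0719]
tool_rot: [0.895, 0.447, 0.0, 0.0]
ft_force: [-1.2, 1.2, 4.7]
grip_width: 0.0529
grip_force: 24.9
grip_width: 0.0532
grip_force: 24.9
position: [0.5233, -0.0544, 0.1981]
tool_rot: [0.706, 0.708, -0.001, -0.001]
grip_width: 0.053
grip_force: 24.9
15.4333 [ 0.5233 -0.0544  0.1981] [ 7.062e-01  7.081e-01 -5.000e-04 -1.000e-03] [-0.32  0.46  1.73 -0.    0.96 -0.32] w 0.053 24.9 [-0.1 -0.9 -2.4]
```

```bash

python3 -m inch '[0.2,-0.05,0,0,0,0,0.4,-0.1,0,0,0,0,0.6,-0.15,0,0,0,0,0.818,-0.208,0,0,0,0]' >/dev/null
python3 -m inch '[0.2,-0.05,0,0,0,0,0.4,-0.1,0,0,0,0,0.6,-0.15,0,0,0,0,0.818,-0.208,0,0,0,0]' >/dev/null
python3 -m inch '[0.2,-0.05,0,0,0,0,0.4,-0.1,0,0,0,0,0.6,-0.15,0,0,0,0,0.818,-0.208,0,0,0,0]' >/dev/null
python3 -m inch '[0.2,-0.05,0,0,0,0,0.4,-0.1,0,0,0,0,0.6,-0.15,0,0,0,0,0.818,-0.208,0,0,0,0]' >/dev/null
python3 -m inch '[0.2,-0.05,0,0,0,0,0.4,-0.1,0,0,0,0,0.6,-0.15,0,0,0,0,0.818,-0.208,0,0,0,0,0.818,-0.208,0,0,0,0,0.818,-0.208,0,0,0,0]' |grep pos
python3 -m inch '[0,0,0.2,0,0,0,0,0,0.4,0,0,0,0,0,0.6,0,0,0,0,0,0.8,0,0,0,0,0,0.8,0,0,0]'|grep -E "pos|ft"
python3 -m inch '[0,0,0.2,0,0,0,0,0,0.4,0,0,0,0,0,0.6,0,0,0,0,0,0.7,0,0,0,0,0,0.76,0,0,0,0,0,0.8,0,0,0,0,0,0.81,0,0,0,0,0,0.81,0,0,0]'|grep -E "pos|ft"
python3 -m inch '[0,0,0,0,0,0,0,0,0,0,0,0,0,0,0,0,0,0,0,0,0,0,0,0,0,0,0,0,0,0]' 74
python3 -m inch '[0,0,-0.2,0,0,0,0,0,-0.5,0,0,0,0,0,-0.9,0,0,0,0,0,-0.9,0,0,0]' >/dev/null
python3 -m inch '[0,0,-0.4,0,0,0,0,0,-0.71,0,0,0,0,0,-0.71,0,0,0]' |grep pos
python3 -m inch '[-0.9,0,0,0,0,0,-0.9,0,0,0,0,0,-0.9,0,0,0,0,0]' >/dev/null
python3 -m inch '[-0.9,0,0,0,0,0,-0.9,0,0,0,0,0,-0.9,0,0,0,0,0,-0.9,0,0,0,0,0]' 
python3 - <<'E'
from h import *
im=camera("top"); cv2.imwrite("pics/t2.png",im[100:330,110:540,::-1])
for c in H: print(c,blobs(im,c)[:3])
im=camera("scene"); cv2.imwrite("pics/s2.png",im[100:330,110:540,::-1])
for c in H: print(c,blobs(im,c)[:6])
E
```

```text
position: [0.4402, 0.273, 0.1985]
position: [0.4392, 0.2708, 0.1325]
ft_force: [-0.2, -0.3, -1.4]
position: [0.4413, 0.2727, 0.071]
ft_force: [-0.2, -0.1, -1.5]
time: 18.77
position: [0.4411, 0.2727, 0.0709]
tool_rot: [0.707, 0.707, 0.0, 0.0]
ft_force: [-0.6, 0.1, -0.0]
grip_width: 0.0723
grip_force: 0.0
position: [0.4436, 0.2738, 0.2035]
time: 19.93
position: [0.4407, 0.1279, 0.1988]
tool_rot: [0.708, 0.706, -0.0, -0.0]
ft_force: [0.8, 0.7, 0.5]
grip_width: 0.0744
grip_force: 0.0
blue [(704, [303.6, 211.6], [289, 197, 30, 30]), (485, [157.4, 207.3], [145, 196, 26, 23])]
red [(716, [338.3, 216.7], [324, 202, 30, 30]), (56, [161.9, 162.0], [158, 158, 9, 9]), (53, [174.3, 145.6], [170, 142, 10, 8])]
purple [(413, [323.9, 187.4], [313, 177, 23, 22])]
yellow [(504, [282.0, 310.1], [267, 295, 31, 31]), (433, [442.3, 156.4], [431, 145, 24, 24])]
blue [(3087, [524.9, 25.4], [487, 0, 83, 76]), (847, [586.3, 36.4], [565, 21, 43, 37]), (800, [624.7, 49.1], [606, 33, 34, 34]), (474, [595.5, 5.3], [574, 0, 46, 14]), (211, [634.8, 169.1], [627, 156, 13, 26]), (190, [421.0, 158.2], [413, 152, 17, 14])]
red [(331, [296.3, 214.9], [284, 207, 25, 17]), (197, [398.6, 143.1], [391, 137, 17, 14]), (89, [395.1, 167.8], [387, 163, 18, 9]), (84, [426.2, 25.1], [417, 23, 20, 5])]
purple [(246, [317.6, 211.0], [308, 204, 20, 15])]
yellow [(2634, [424.6, 44.2], [391, 21, 72, 46]), (376, [221.2, 258.9], [210, 249, 23, 21]), (290, [310.0, 166.3], [300, 159, 21, 16])]
```

View pics/t2.png

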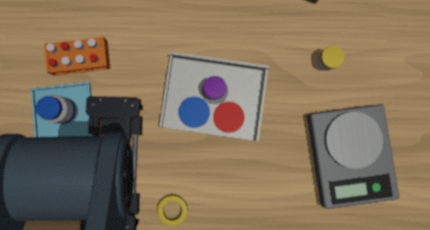

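Both marks are bare, and the scene picture gives the red cap at px (399,143), in the tray. Next I compute the mark positions and the bottles' poses.

```bash
python3 - <<'E'
from h import *
for nm,n,uv in [("mb","top",(303.6,211.6)),("mr","top",(338.3,216.7))]: print(nm,n,fit(n,np.array(uv),.033,.006,.0061))
print(fit("scene",np.array((421,158.2)),.022,.088,.108),fit("top",np.array((157.4,207.3)),.022,.088,.108),fit("scene",np.array((398.6,143.1)),.022,.088,.108))
E
```

```text
mb top (array([0.5355, 0.0189]), 798)
mr top (array([ 0.5264, -0.053 ]), 800)
(array([0.5295, 0.2846]), 237) (array([0.5318, 0.2868]), 540) (array([0.4388, 0.2738]), 206)
```

```bash

python3 -m inch '[-0.93,0.866,0,0,0,0,-0.93,0.866,0,0,0,0,-0.93,0.866,0,0,0,0]' 80 >/dev/null
python3 -m inch '[-0.93,0.866,0,0,0,-0.08,-0.93,0.866,0,0,0,-0.16,-0.93,0.866,0,0,0,-0.24,-0.93,0.866,0,0,0,-0.32,-0.93,0.866,0,0,0,-0.4,-0.93,0.866,0,0,0,-0.48,-0.93,0.866,0,0,0,-0.56,-0.93,0.866,0,0,0,-0.62,-0.93,0.866,0,0,0,-0.667,-0.93,0.866,0,0,0,-0.667,-0.93,0.866,0,0,0,-0.667,-0.93,0.866,0,0,0,-0.667]' 
python3 -m inch '[0,0,0.3,0,0,0,0,0,0.6,0,0,0,0,0,0.9,0,0,0,0,0,0.9,0,0,0,0,0,0.9,0,0,0]'
sh s.sh
```

```text
time: 21.28
position: [0.5795, -0.0192, 0.1991]
tool_rot: [0.259, 0.966, 0.0, -0.0]
ft_force: [0.4, 0.1, 0.3]
grip_width: 0.0804
grip_force: 0.0
time: 21.7
position: [0.5786, -0.0197, 0.1264]
tool_rot: [0.259, 0.966, -0.0, -0.002]
ft_force: [1.0, 0.9, -0.1]
grip_width: 0.08
grip_force: 0.0
21.7 [ 0.5786 -0.0197  0.1264] [ 0.2589  0.9659 -0.     -0.0016] [-0.23  0.63  1.65  0.    0.87 -1.27] w 0.08 0.0 [ 1.   0.9 -0.1]
```

```bash

python3 -m inch '[0,0,0.3,0,0,0,0,0,0.6,0,0,0,0,0,0.85,0,0,0,0,0,0.95,0,0,0,0,0,0.95,0,0,0,0,0,0.95,0,0,0]'|grep -E "pos|ft"
python3 -m inch '[0,0,0,0,0,0,0,0,0,0,0,0,0,0,0,0,0,0,0,0,0,0,0,0,0,0,0,0,0,0,0,0,0,0,0,0,0,0,0,0,0,0,0,0,0,0,0,0]' 30 15
python3 -m inch '[0,0,-0.2,0,0,0,0,0,-0.4,0,0,0,0,0,-0.6,0,0,0,0,0,-0.8,0,0,0,0,0,-0.8,0,0,0]'|grep -E "grip"
python3 -m inch '[0,0,-0.2,0,0,0.08,0,0,-0.4,0,0,0.15,0,0,-0.6,0,0,0.22,0,0,-0.6,0,0,0.29,0,0,-0.6,0,0,0.36,0,0,-0.6,0,0,0.43,0,0,-0.6,0,0,0.5,0,0,-0.6,0,0,0.57,0,0,-0.6,0,0,0.62,0,0,-0.6,0,0,0.667,0,0,-0.6,0,0,0.667,0,0,-0.6,0,0,0.667]'
sh s.sh
```

```text
position: [0.5804, -0.0203, 0.0524]
ft_force: [0.6, 0.7, 0.8]
time: 22.87
position: [0.5795, -0.0202, 0.0515]
tool_rot: [0.259, 0.966, 0.0, 0.0]
ft_force: [-0.7, -0.2, 2.1]
grip_width: 0.0457
grip_force: 15.0
grip_width: 0.0454
grip_force: 15.0
time: 24.28
position: [0.5789, -0.0201, 0.1624]
tool_rot: [0.707, 0.708, -0.0, -0.001]
ft_force: [0.3, -0.1, -1.2]
grip_width: 0.0453
grip_force: 15.0
24.2833 [ 0.5789 -0.0201  0.1624] [ 7.065e-01  7.077e-01 -4.000e-04 -7.000e-04] [-0.23  0.57  1.63 -0.    0.94 -0.23] w 0.0453 15.0 [ 0.3 -0.1 -1.2]
```

```bash

python3 -m inch '[-0.2,-0.07,0,0,0,0,-0.4,-0.14,0,0,0,0,-0.6,-0.21,0,0,0,0,-0.867,-0.303,0,0,0,0]' >/dev/null
python3 -m inch '[-0.2,-0.07,0,0,0,0,-0.4,-0.14,0,0,0,0,-0.6,-0.21,0,0,0,0,-0.867,-0.303,0,0,0,0]' >/dev/null
python3 -m inch '[-0.2,-0.07,0,0,0,0,-0.4,-0.14,0,0,0,0,-0.6,-0.21,0,0,0,0,-0.867,-0.303,0,0,0,0]' >/dev/null
python3 -m inch '[-0.2,-0.07,0,0,0,0,-0.4,-0.14,0,0,0,0,-0.6,-0.21,0,0,0,0,-0.867,-0.303,0,0,0,0,-0.867,-0.303,0,0,0,0,-0.867,-0.303,0,0,0,0]' |grep pos
python3 -m inch '[0,0,0.15,0,0,0,0,0,0.3,0,0,0,0,0,0.45,0,0,0,0,0,0.6,0,0,0,0,0,0.7,0,0,0,0,0,0.78,0,0,0,0,0,0.82,0,0,0,0,0,0.84,0,0,0,0,0,0.84,0,0,0,0,0,0.84,0,0,0]'
python3 -m inch '[0,0,0,0,0,0,0,0,0,0,0,0,0,0,0,0,0,0,0,0,0,0,0,0,0,0,0,0,0,0]' 80
python3 -m inch '[0,0,-0.2,0,0,0,0,0,-0.5,0,0,0,0,0,-0.9,0,0,0,0,0,-0.9,0,0,0,0,0,-0.9,0,0,0]'
sh s.sh
```

```text
position: [0.482, -0.2985, 0.163]
time: 26.62
position: [0.4827, -0.2977, 0.0965]
tool_rot: [0.707, 0.707, 0.0, 0.0]
ft_force: [0.2, 0.3, -0.7]
grip_width: 0.0454
grip_force: 15.0
time: 27.03
position: [0.4825, -0.2978, 0.0964]
tool_rot: [0.707, 0.707, 0.0, 0.0]
ft_force: [0.2, 0.7, 0.9]
grip_width: 0.0712
grip_force: 0.0
time: 27.45
position: [0.4834, -0.2985, 0.1701]
tool_rot: [0.707, 0.707, 0.0, 0.002]
ft_force: [-0.3, -0.4, 0.0]
grip_width: 0.0798
grip_force: 0.0
27.45 [ 0.4834 -0.2985  0.1701] [7.071e-01 7.071e-01 1.000e-04 2.400e-03] [-0.75  0.55  1.65 -0.    0.94 -0.75] w 0.0798 0.0 [-0.3 -0.4  0. ]
```

```bash

python3 -m inch '[0.175,0.685,0,0,0,0,0.175,0.685,0,0,0,0,0.175,0.685,0,0,0,0]' 80 >/dev/null
python3 -m inch '[0.175,0.685,0,0,0,0,0.175,0.685,0,0,0,0,0.175,0.685,0,0,0,0]' >/dev/null
python3 -m inch '[0.175,0.685,0,0,0,0,0.175,0.685,0,0,0,0,0.175,0.685,0,0,0,0,0.175,0.685,0,0,0,0,0.175,0.685,0,0,0,0]' |grep pos
python3 -m inch '[0,0,0.3,0,0,0,0,0,0.6,0,0,0,0,0,0.77,0,0,0,0,0,0.77,0,0,0]' |grep ft
python3 -m inch '[0,0,0.3,0,0,0,0,0,0.5,0,0,0,0,0,0.7,0,0,0,0,0,0.77,0,0,0,0,0,0.77,0,0,0,0,0,0.77,0,0,0]' |grep -E "pos|ft"
python3 -m inch '[0,0,0,0,0,0,0,0,0,0,0,0,0,0,0,0,0,0,0,0,0,0,0,0,0,0,0,0,0,0,0,0,0,0,0,0,0,0,0,0,0,0,0,0,0,0,0,0]' 30 15
python3 -m inch '[0,0,-0.2,0,0,0,0,0,-0.4,0,0,0,0,0,-0.6,0,0,0,0,0,-0.8,0,0,0,0,0,-0.8,0,0,0]'|grep -E "grip"
python3 -m inch '[0,0,-0.2,0,0,0,0,0,-0.4,0,0,0,0,0,-0.6,0,0,0,0,0,-0.7,0,0,0,0,0,-0.7,0,0,0]'|grep -E "pos"
python3 - <<'E'
from h import *
im=camera("top");cv2.imwrite("pics/t3.png",im[100:330,110:540,::-1])
for c in H: print(c,blobs(im,c)[:3])
E
sh s.sh
```

```text
position: [0.6445, -0.2558, 0.167]
ft_force: [-0.7, 0.5, -0.8]
position: [0.647, -0.2561, 0.0458]
ft_force: [0.2, -0.4, 0.2]
time: 29.87
position: [0.6469, -0.2557, 0.0452]
tool_rot: [0.707, 0.707, 0.0, 0.0]
ft_force: [0.3, 1.0, 1.4]
grip_width: 0.0453
grip_force: 15.0
grip_width: 0.0454
grip_force: 15.0
position: [0.6477, -0.2562, 0.1664]
blue [(478, [157.5, 207.3], [145, 196, 26, 23])]
red [(456, [162.2, 256.2], [150, 245, 25, 23]), (51, [161.9, 162.1], [158, 159, 9, 8]), (49, [203.1, 157.4], [200, 154, 8, 8])]
purple []
yellow [(122, [455.0, 141.9], [451, 131, 8, 21]), (72, [465.5, 136.6], [464, 128, 5, 20])]
30.75 [ 0.647  -0.2558  0.1651] [7.072e-01 7.070e-01 1.000e-04 5.000e-04] [-0.54  0.71  1.31 -0.    1.12 -0.54] w 0.0456 15.0 [ 0.4  0.6 -0.8]
```

View pics/t3.png

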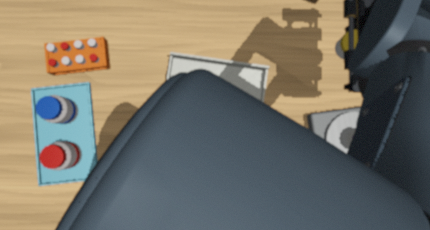

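```bash

python3 -m inch '[0.25,-0.07,0,0,0,0,0.5,-0.14,0,0,0,0,0.75,-0.21,0,0,0,0,0.97,-0.281,0,0,0,0]' >/dev/null
python3 -m inch '[0.25,-0.07,0,0,0,0,0.5,-0.14,0,0,0,0,0.75,-0.21,0,0,0,0,0.97,-0.281,0,0,0,0]' >/dev/null
python3 -m inch '[0.25,-0.07,0,0,0,-0.05,0.5,-0.14,0,0,0,-0.12,0.75,-0.21,0,0,0,-0.19,0.97,-0.281,0,0,0,-0.26,0.97,-0.281,0,0,0,-0.33,0.97,-0.281,0,0,0,-0.4,0.97,-0.281,0,0,0,-0.47,0.97,-0.281,0,0,0,-0.54,0.97,-0.281,0,0,0,-0.6,0.97,-0.281,0,0,0,-0.64,0.97,-0.281,0,0,0,-0.667,0.97,-0.281,0,0,0,-0.667,0.97,-0.281,0,0,0,-0.667,0.97,-0.281,0,0,0,-0.667]'
python3 -m inch '[0,0,0.2,0,0,0,0,0,0.4,0,0,0,0,0,0.6,0,0,0,0,0,0.7,0,0,0,0,0,0.7,0,0,0,0,0,0.7,0,0,0]'
sh s.sh
```

```text
time: 32.58
position: [0.5791, -0.0227, 0.1644]
tool_rot: [0.259, 0.966, -0.0, -0.0]
ft_force: [-0.6, -0.3, -1.0]
grip_width: 0.0452
grip_force: 15.0
time: 33.08
position: [0.5793, -0.0228, 0.1087]
tool_rot: [0.259, 0.966, -0.0, -0.0]
ft_force: [-0.2, 0.1, -0.4]
grip_width: 0.0455
grip_force: 15.0
33.0833 [ 0.5793 -0.0228  0.1087] [ 2.588e-01  9.659e-01 -0.000e+00 -4.000e-04] [-0.23  0.65  1.66 -0.    0.83 -1.28] w 0.0455 15.0 [-0.2  0.1 -0.4]
```

```bash

python3 -m inch '[0,0,0.2,0,0,0,0,0,0.4,0,0,0,0,0,0.55,0,0,0,0,0,0.65,0,0,0,0,0,0.7,0,0,0,0,0,0.715,0,0,0,0,0,0.715,0,0,0,0,0,0.715,0,0,0]' |grep -E "pos|ft"
python3 -m inch '[0,0,0,0,0,0,0,0,0,0,0,0,0,0,0,0,0,0,0,0,0,0,0,0,0,0,0,0,0,0]' 74
python3 -m inch '[0,0,-0.2,0,0,0,0,0,-0.5,0,0,0,0,0,-0.9,0,0,0,0,0,-0.9,0,0,0]' >/dev/null
python3 -m inch '[0,0,-0.5,0,0,0.08,0,0,-0.95,0,0,0.16,0,0,-0.95,0,0,0.24,0,0,-0.95,0,0,0.32,0,0,-0.95,0,0,0.39,0,0,-0.95,0,0,0.46,0,0,-0.95,0,0,0.53,0,0,-0.95,0,0,0.6,0,0,-0.95,0,0,0.667,0,0,-0.95,0,0,0.667,0,0,-0.95,0,0,0.667]' |grep -E "pos|rot"
python3 -m inch '[0.925,-0.439,0,0,0,0,0.925,-0.439,0,0,0,0,0.925,-0.439,0,0,0,0]' >/dev/null
python3 -m inch '[0.925,-0.439,0,0,0,0,0.925,-0.439,0,0,0,0,0.925,-0.439,0,0,0,0]' >/dev/null
python3 -m inch '[0.925,-0.439,0,0,0,0,0.925,-0.439,0,0,0,0,0.925,-0.439,0,0,0,0]' >/dev/null
python3 -m inch '[0.925,-0.439,0,0,0,0,0.925,-0.439,0,0,0,0,0.925,-0.439,0,0,0,0,0.925,-0.439,0,0,0,0]'|grep pos
python3 - <<'E'
from h import *
im={n:camera(n) for n in("top","scene")}
cv2.imwrite("pics/t4.png",im["top"][100:330,110:540,::-1]);cv2.imwrite("pics/s4.png",im["scene"][100:330,110:540,::-1])
for n in im:
  for c in ("purple","yellow"):
    for b in blobs(im[n],c)[:3]: print(n,c,b,fit(n,np.array(b[1]),.023,.042 if c=="yellow" else .086,.056 if c=="yellow" else .1)[0])
E
sh s.sh
```

```text
position: [0.5799, -0.0229, 0.0523]
ft_force: [-0.2, -0.1, -1.4]
time: 34.17
position: [0.5796, -0.0229, 0.052]
tool_rot: [0.259, 0.966, 0.0, 0.0]
ft_force: [-0.4, -0.7, -0.2]
grip_width: 0.0696
grip_force: 0.0
position: [0.5792, -0.0228, 0.1994]
tool_rot: [0.706, 0.708, -0.0, -0.0]
position: [0.4382, 0.2743, 0.1997]
top purple (485, [475.0, 240.0], [462, 229, 26, 23]) [ 0.4838 -0.3009]
top yellow (509, [282.1, 310.2], [267, 295, 31, 31]) [0.3419 0.055 ]
top yellow (398, [324.7, 188.1], [314, 178, 23, 22]) [ 0.5798 -0.0226]
scene purple (304, [181.8, 197.7], [171, 189, 23, 18]) [ 0.4786 -0.3008]
scene yellow (1270, [441.3, 45.3], [421, 20, 42, 47]) [-0.4647  1.0929]
scene yellow (292, [310.0, 166.3], [300, 159, 21, 16]) [0.3902 0.0349]
scene yellow (241, [316.6, 210.7], [308, 203, 19, 16]) [ 0.5764 -0.0228]
36.6 [0.4395 0.2727 0.1997] [7.066e-01 7.076e-01 0.000e+00 4.000e-04] [ 0.34  0.45  1.75 -0.    0.95  0.34] w 0.074 0.0 [0.2 0.5 0.4]
```

View pics/t4.png

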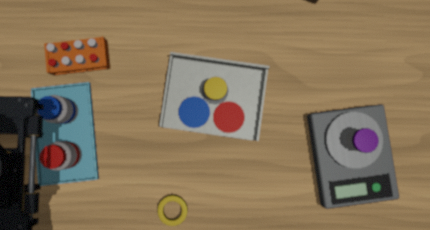

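View pics/s4.png

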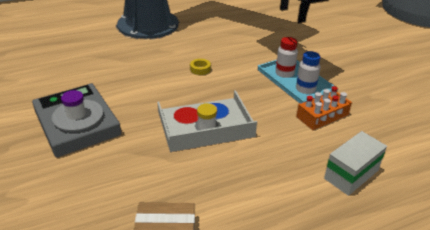

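Purple pot stands on the pan, yellow on the grey mark, and the bottles are upright in the tray. Now I return the red bottle.

```bash

python3 -m inch '[0,0,0.3,0,0,0,0,0,0.6,0,0,0,0,0,0.8,0,0,0,0,0,0.8,0,0,0]'|grep -E "pos|ft"
python3 -m inch '[0,0,0.2,0,0,0,0,0,0.4,0,0,0,0,0,0.6,0,0,0,0,0,0.8,0,0,0,0,0,0.8,0,0,0]'|grep -E "pos|ft"
python3 -m inch '[0,0,0,0,0,0,0,0,0,0,0,0,0,0,0,0,0,0,0,0,0,0,0,0,0,0,0,0,0,0,0,0,0,0,0,0,0,0,0,0,0,0,0,0,0,0,0,0]' 40 25
python3 -m inch '[0,0,-0.2,0,0,0,0,0,-0.4,0,0,0,0,0,-0.6,0,0,0,0,0,-0.8,0,0,0,0,0,-0.8,0,0,0]'|grep -E "grip"
python3 -m inch '[0,0,-0.2,0,0,0,0,0,-0.4,0,0,0,0,0,-0.6,0,0,0,0,0,-0.8,0,0,0,0,0,-0.8,0,0,0]'|grep -E "pos"
python3 -m inch '[-0.2,0.05,0,0,0,0,-0.4,0.1,0,0,0,0,-0.6,0.15,0,0,0,0,-0.814,0.215,0,0,0,0]' >/dev/null
python3 -m inch '[-0.2,0.05,0,0,0,0,-0.4,0.1,0,0,0,0,-0.6,0.15,0,0,0,0,-0.814,0.215,0,0,0,0]' >/dev/null
python3 -m inch '[-0.2,0.05,0,0,0,0,-0.4,0.1,0,0,0,0,-0.6,0.15,0,0,0,0,-0.814,0.215,0,0,0,0]' >/dev/null
python3 -m inch '[-0.2,0.05,0,0,0,0,-0.4,0.1,0,0,0,0,-0.6,0.15,0,0,0,0,-0.814,0.215,0,0,0,0]' >/dev/null
python3 -m inch '[-0.2,0.05,0,0,0,0.05,-0.4,0.1,0,0,0,0.11,-0.6,0.15,0,0,0,0.17,-0.814,0.215,0,0,0,0.24,-0.814,0.215,0,0,0,0.31,-0.814,0.215,0,0,0,0.37,-0.814,0.215,0,0,0,0.41,-0.814,0.215,0,0,0,0.41,-0.814,0.215,0,0,0,0.41,-0.814,0.215,0,0,0,0.41]' >/dev/null
sh s.sh
```

```text
position: [0.4381, 0.2708, 0.133]
ft_force: [-1.5, -0.0, 0.3]
position: [0.4389, 0.2716, 0.0703]
ft_force: [-0.1, -0.1, 0.6]
time: 38.02
position: [0.4402, 0.2736, 0.0729]
tool_rot: [0.707, 0.707, 0.001, 0.001]
ft_force: [1.2, 0.2, 5.8]
grip_width: 0.053
grip_force: 24.9
grip_width: 0.0533
grip_force: 24.9
position: [0.44, 0.2738, 0.2013]
41.0167 [ 0.5243 -0.0522  0.1988] [ 8.942e-01  4.476e-01 -7.000e-04 -6.000e-04] [-0.31  0.46  1.72 -0.    0.96  0.33] w 0.0531 24.9 [ 1.4 -0.4 -1.3]
```

```bash

python3 -m inch '[0,0,0.2,0,0,0,0,0,0.4,0,0,0,0,0,0.6,0,0,0,0,0,0.8,0,0,0,0,0,0.8,0,0,0]'|grep -E "pos|ft"
python3 -m inch '[0,0,0.2,0,0,0,0,0,0.4,0,0,0,0,0,0.55,0,0,0,0,0,0.65,0,0,0,0,0,0.72,0,0,0,0,0,0.76,0,0,0,0,0,0.77,0,0,0,0,0,0.77,0,0,0]'|grep -E "pos|ft"
python3 -m inch '[0,0,0,0,0,0,0,0,0,0,0,0,0,0,0,0,0,0,0,0,0,0,0,0,0,0,0,0,0,0]' 76
python3 -m inch '[0,0,-0.2,0,0,0,0,0,-0.5,0,0,0,0,0,-0.8,0,0,0,0,0,-0.8,0,0,0]' >/dev/null
python3 -m inch '[0,0,-0.4,0,0,0,0,0,-0.77,0,0,-0.07,0,0,-0.77,0,0,-0.14,0,0,-0.77,0,0,-0.21,0,0,-0.77,0,0,-0.28,0,0,-0.77,0,0,-0.35,0,0,-0.77,0,0,-0.41,0,0,-0.77,0,0,-0.41,0,0,-0.77,0,0,-0.41]'
sh s.sh
```

```text
position: [0.5228, -0.0517, 0.1329]
ft_force: [-0.8, 0.0, -1.6]
position: [0.5253, -0.0525, 0.0748]
ft_force: [0.4, -1.0, -0.8]
time: 42.52
position: [0.5251, -0.0525, 0.0743]
tool_rot: [0.895, 0.447, 0.0, 0.0]
ft_force: [1.1, 0.4, -0.3]
grip_width: 0.0736
grip_force: 0.0
time: 43.6
position: [0.5246, -0.0523, 0.1992]
tool_rot: [0.708, 0.706, -0.0, -0.0]
ft_force: [0.8, -0.1, 0.8]
grip_width: 0.0761
grip_force: 0.0
43.6 [ 0.5246 -0.0523  0.1992] [ 7.081e-01  7.062e-01 -2.000e-04 -4.000e-04] [-0.31  0.46  1.72  0.    0.96 -0.31] w 0.0761 0.0 [ 0.8 -0.1  0.8]
```

```bash

python3 -m inch '[0.843,0.012,0,0,0,0,0.843,0.012,0,0,0,0,0.843,0.012,0,0,0,0]' 76 >/dev/null
python3 -m inch '[0.843,0.012,0,0,0,0,0.843,0.012,0,0,0,0,0.843,0.012,0,0,0,0]' >/dev/null
python3 -m inch '[0.843,0.012,0,0,0,0,0.843,0.012,0,0,0,0,0.843,0.012,0,0,0,0]' >/dev/null
python3 -m inch '[0.843,0.012,0,0,0,0,0.843,0.012,0,0,0,0,0.843,0.012,0,0,0,0]' >/dev/null
python3 -m inch '[0.843,0.012,0,0,0,0,0.843,0.012,0,0,0,0,0.843,0.012,0,0,0,0,0.843,0.012,0,0,0,0,0.843,0.012,0,0,0,0]' |grep pos
python3 - <<'E'
from h import *
im={n:camera(n) for n in("top","scene")}
cv2.imwrite("pics/t5.png",im["top"][100:330,110:540,::-1])
for n in im: 
  for b in blobs(im[n],"red")[:2]: print(n,b,fit(n,np.array(b[1]),.022,.09,.11)[0])
E
python3 -m inch '[0,0,0.3,0,0,0,0,0,0.6,0,0,0,0,0,0.8,0,0,0,0,0,0.8,0,0,0,0,0,0.8,0,0,0]'|grep -E "pos|ft"
sh s.sh
```

```text
position: [0.5298, 0.2831, 0.1994]
top (430, [341.6, 213.6], [330, 203, 24, 23]) [ 0.5269 -0.0529]
top (112, [331.1, 222.7], [324, 205, 25, 27]) [ 0.5098 -0.0338]
scene (270, [295.9, 182.9], [287, 175, 19, 17]) [ 0.5237 -0.0531]
scene (112, [295.6, 211.2], [286, 206, 21, 10]) [ 0.623 -0.09 ]
position: [0.5295, 0.2834, 0.1351]
ft_force: [-0.1, -0.4, -0.8]
45.5333 [0.5295 0.2834 0.1351] [ 7.077e-01  7.065e-01 -1.100e-03 -4.000e-04] [ 0.31  0.64  1.59 -0.    0.92  0.31] w 0.0762 0.0 [-0.1 -0.4 -0.8]
```

View pics/t5.png

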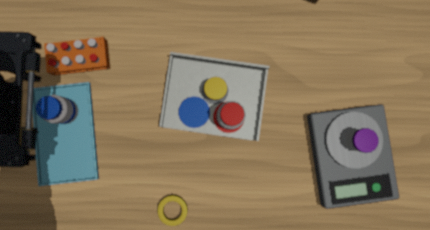

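The red bottle is centred on its mark, and the top camera agrees to 1 mm. The blue bottle is last.

```bash

python3 -m inch '[0,0,0.2,0,0,0,0,0,0.4,0,0,0,0,0,0.6,0,0,0,0,0,0.8,0,0,0,0,0,0.8,0,0,0]'|grep -E "pos|ft"
python3 -m inch '[0,0,0,0,0,0,0,0,0,0,0,0,0,0,0,0,0,0,0,0,0,0,0,0,0,0,0,0,0,0,0,0,0,0,0,0,0,0,0,0,0,0,0,0,0,0,0,0]' 40 25
python3 -m inch '[0,0,-0.2,0,0,0,0,0,-0.4,0,0,0,0,0,-0.6,0,0,0,0,0,-0.8,0,0,0,0,0,-0.8,0,0,0]'|grep -E "grip"
python3 -m inch '[0,0,-0.2,0,0,0,0,0,-0.4,0,0,0,0,0,-0.6,0,0,0,0,0,-0.8,0,0,0,0,0,-0.8,0,0,0]'|grep -E "pos"
python3 -m inch '[-0.2,0,0,0,0,0,-0.4,0,0,0,0,0,-0.6,0,0,0,0,0,-0.825,0.015,0,0,0,0]' >/dev/null
python3 -m inch '[-0.2,0,0,0,0,0,-0.4,0,0,0,0,0,-0.6,0,0,0,0,0,-0.825,0.015,0,0,0,0]' >/dev/null
python3 -m inch '[-0.2,0,0,0,0,0,-0.4,0,0,0,0,0,-0.6,0,0,0,0,0,-0.825,0.015,0,0,0,0]' >/dev/null
python3 -m inch '[-0.2,0,0,0,0,0,-0.4,0,0,0,0,0,-0.6,0,0,0,0,0,-0.825,0.015,0,0,0,-0.06,-0.825,0.015,0,0,0,-0.12,-0.825,0.015,0,0,0,-0.18,-0.825,0.015,0,0,0,-0.245,-0.825,0.015,0,0,0,-0.245,-0.825,0.015,0,0,0,-0.245,-0.825,0.015,0,0,0,-0.245]'
sh s.sh
```

```text
position: [0.5292, 0.2839, 0.0707]
ft_force: [-0.8, 0.7, -0.5]
time: 46.62
position: [0.5305, 0.285, 0.073]
tool_rot: [0.707, 0.707, 0.001, 0.001]
ft_force: [-0.3, -0.5, 5.4]
grip_width: 0.0529
grip_force: 25.0
grip_width: 0.0531
grip_force: 25.0
position: [0.5311, 0.2853, 0.2015]
time: 49.28
position: [0.534, 0.0209, 0.1988]
tool_rot: [0.56, 0.829, -0.0, -0.001]
ft_force: [-0.2, 0.1, -3.0]
grip_width: 0.0531
grip_force: 25.0
49.2833 [0.534  0.0209 0.1988] [ 5.598e-01  8.287e-01 -3.000e-04 -7.000e-04] [-0.17  0.47  1.71  0.    0.97 -0.55] w 0.0531 25.0 [-0.2  0.1 -3. ]
```

```bash

python3 -m inch '[-0.025,0,0.2,0,0,0,-0.025,0,0.4,0,0,0,-0.025,0,0.6,0,0,0,-0.025,0,0.8,0,0,0,-0.025,0,0.8,0,0,0]'|grep -E "pos|ft"
python3 -m inch '[0,0,0.2,0,0,0,0,0,0.4,0,0,0,0,0,0.55,0,0,0,0,0,0.65,0,0,0,0,0,0.72,0,0,0,0,0,0.76,0,0,0,0,0,0.77,0,0,0,0,0,0.77,0,0,0]'|grep -E "pos|ft"
python3 -m inch '[0,0,0,0,0,0,0,0,0,0,0,0,0,0,0,0,0,0,0,0,0,0,0,0,0,0,0,0,0,0]' 76
python3 -m inch '[0,0,-0.2,0,0,0,0,0,-0.5,0,0,0,0,0,-0.8,0,0,0,0,0,-0.8,0,0,0]' >/dev/null
python3 -m inch '[0,0,-0.4,0,0,0,0,0,-0.8,0,0,0.07,0,0,-0.8,0,0,0.14,0,0,-0.8,0,0,0.21,0,0,-0.8,0,0,0.245,0,0,-0.8,0,0,0.245,0,0,-0.8,0,0,0.245]' >/dev/null
python3 -m inch '[0.9,0,0,0,0,0,0.9,0,0,0,0,0,0.9,0,0,0,0,0]' >/dev/null
python3 -m inch '[0.9,0,0,0,0,0,0.9,0,0,0,0,0,0.9,0,0,0,0,0]' >/dev/null
python3 -m inch '[0.9,0,0,0,0,0,0.9,0,0,0,0,0,0.9,0,0,0,0,0,0.9,0,0,0,0,0,0.9,0,0,0,0,0,0.9,0,0,0,0,0]'
python3 - <<'E'
from h import *
im={n:camera(n) for n in("top","scene")}
a=im["top"][150:330,270:540,::-1];b=im["scene"][150:330,110:380,::-1]
cv2.imwrite("pics/t6.png",np.hstack([a,b]))
for n in im: 
  for c,z in(("red",.11),("blue",.11),("yellow",.056),("purple",.1)):
    for p in blobs(im[n],c)[:9]:
      q=fit(n,np.array(p[1]),.022,z-.018,z)[0]
      if .4<q[0]<.7 and abs(q[1])<.35: print(n,c,p[0],q)
E
```

```text
position: [0.5331, 0.0194, 0.1329]
ft_force: [-0.7, 0.2, -2.8]
position: [0.5356, 0.0189, 0.075]
ft_force: [-0.5, -0.4, 0.1]
time: 50.78
position: [0.5356, 0.0189, 0.0744]
tool_rot: [0.559, 0.829, 0.0, 0.0]
ft_force: [-0.2, -0.1, 0.3]
grip_width: 0.0739
grip_force: 0.0
time: 52.7
position: [0.5352, 0.2335, 0.2018]
tool_rot: [0.707, 0.707, -0.001, -0.0]
ft_force: [-0.1, -0.9, 1.0]
grip_width: 0.076
grip_force: 0.0
top red 429 [ 0.5269 -0.0527]
top red 108 [ 0.5101 -0.0334]
top red 52 [0.6262 0.2059]
top blue 412 [0.5365 0.019 ]
top blue 88 [0.51   0.0118]
top yellow 397 [ 0.58   -0.0226]
top purple 481 [ 0.4838 -0.3016]
scene red 270 [ 0.5252 -0.0534]
scene red 112 [ 0.6242 -0.0905]
scene red 47 [ 0.6477 -0.1055]
scene red 43 [0.6993 0.2323]
scene blue 238 [0.5351 0.0173]
scene yellow 258 [ 0.5736 -0.0219]
scene purple 305 [ 0.4756 -0.3009]
```

View pics/t6.png

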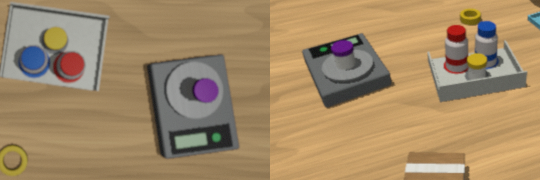

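Everything stands upright on its place and the robot is clear, so I'm handing in.

```bash
python3 -c "
from rig import *
print(hand_in())"
```

```text
the job is handed in; nothing more can be done
None
```

The swap is done and handed in at about 53 s of the 136 s; the hand-in returned no verdict. By the last pictures, the purple pot is on the pan, the yellow pot is on the grey mark, and both bottles are back on their own marks to within about 2 mm, all upright, with the rack never approached.

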